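Start the motorcycle lift from its control box

TASK

Start the motorcycle lift from the control box on the bench: press the square button, then the long bar-shaped button, then the small round flat-topped button, one at a time, each fully down and let right up again before the next. Do not press the wide mushroom-headed stop button, and take your hand off when you have finished.

Things in the scene. Friction and masses are not known exactly. Their poses are not given: they have to be found in the camera images.
- square_top (a point): Square black push button, 30 x 30 mm, in a square steel collar 5 mm high. One of four black spring buttons, 72 mm apart in a row, in any order, on the flat cover of a grey control box (86 x 300 mm, 52 mm high, fixed to the bench). Its top stands 20 mm above the cover. The point is the centre of the top face; z is up, y runs along the row of buttons, x across it.
- bar_top (a point): Long bar-shaped black push button, 52 mm across the row by 23 mm along it, in an oblong steel collar; same height as the square one. Every button moves 8 mm straight down on a spring (1.5 N to start it, 5.5 N fully down) and comes up by itself when let go. The point is the centre of the top face; z is up, y runs along the row of buttons, x across it.
- round_top (a point): Small round flat-topped black push button, 28 mm in diameter, in a round steel collar. Same box, height, travel and spring as the others. The point is the centre of the top face; z is up, y runs along the row of buttons, x across it.
- mushroom_top (a point): Mushroom-headed black stop button, a wide dome 44 mm in diameter on a narrower stem; its top stands 25 mm above the cover. Same box, travel and spring. Not to be pressed. The point is the centre of the top face; z is up, y runs along the row of buttons, x across it.

How it is judged:
On the way, in this order (a step that is already met when the one before it is completed fails the run):
1. the square button is pressed down, the others being up (distance of square_top from where it was at the start of the episode above 0.005 m and distance of each of bar_top, round_top, mushroom_top from where it was at the start of the episode below 0.003 m), for 0.1 s.
2. the bar-shaped button is pressed down, the others being up (distance of bar_top from where it was at the start of the episode above 0.005 m and distance of each of square_top, round_top, mushroom_top from where it was at the start of the episode below 0.003 m), for 0.1 s.
3. the round button is pressed down, the others being up (distance of round_top from where it was at the start of the episode above 0.005 m and distance of each of square_top, bar_top, mushroom_top from where it was at the start of the episode below 0.003 m), for 0.1 s.
At the end, for the whole second after the job is handed in: The square, bar-shaped and round buttons have been pressed in that order, each more than 5 mm down for at least 0.1 s while every other button was within 3 mm of its rest height; at the end all four buttons are back up within 2 mm of their rest heights (distance of each of square_top, bar_top, round_top, mushroom_top from where it was at the start of the episode below 0.002 m); the robot touches nothing.
It fails at once if the mushroom-headed stop button is pressed (more than 3 mm down) (distance of mushroom_top from where it was at the start of the episode above 0.003 m).
It also fails if it takes over 35 s, if anything falls off the work surface, if the arm or the gripper's body presses on something with over 40 N, if the wrist force passes 120 N, or if a joint passes its speed limit or range.

ROBOT

A 7-joint arm with a two-finger parallel gripper is mounted at the origin on a cart in front of the work surface, level with it; the furniture and walls round the work are solid. World frame = base frame: x ahead of the robot, y to its left, z up, the work surface at z = 0. Lengths are in m, angles in rad, forces in N, time in s.
With the tool pointing down it reaches from about 0.425 to 1.025 m from the base axis. Payload 9.4 kg.
Tool frame: the origin (TCP) lies on the front face of the gripper's body, between the roots of the fingers; the fingertips stand bot.nose_length ahead of it and the grasp point (between the pads) lies 54 mm ahead of it (bot.nose_length is the distance from the TCP to the fingertips, in m); z points along the fingers, x is the direction in which the jaws open and shut, and the axes are right-handed (so a half turn about z gives the same grasp; the last joint's range is limited). The gripper opens to 85 mm and grips with 20 to 120 N. Pads are 22 mm wide; open, the fingers measure 114 mm over their backs; the gripper's body (76 mm by 85 mm) begins 54 mm behind the grasp point. The pads swing forward as they close: fully open they stand 13 mm farther back than shut.
Start: joints at [-1.394, 0.599, -0.003, 1.599, 0.002, 0.943, -0.08], TCP at [0.182, 0.702, 0.304] pointing down, gripper open.
Joint ranges: [-2.57, 2.57], [-0.35, 1.97], [-1.29, 1.29], [0.11, 2.56], [-1.05, 4.19], [0.11, 1.86], [-2.63, 2.63]. Speed limits (rad/s): [2.22, 2.22, 3.01, 3.01, 3.14, 3.14, 3.14].

INTERFACE

Orientations are given as a rotation vector (axis times angle).
In Python, from workcell import bot, read_camera, calibration, order gives the robot as it stands.
- The arm moves only by the tool jog_arm, never from a script. Its argument "steps" is a list of rows, each a list of 2 entries, a list of its own where there are three numbers: the shift along the world's x, y, z in m, then the turn about the world's z in degrees. A call has 1 to 10 rows; each row is the pose to reach, as a shift and turn from the pose measured when the call began; what a row does not reach only later rows make up. A row lasts 1/10 s, in which the tool goes at most 50 mm and 8.59 degrees, less where a joint would pass 70% of its speed; a pose out of reach is approached as far as the arm can. A call with a gripper value outside its range is refused whole. "fingers" is the opening, from -1 (shut) to 1 (fully open), set as the call begins (left out, the last holds). The fingers move at their own pace and stop on an object; "newtons" is the grip in N (left out, the last holds). Time passes only in rows, so rows that repeat a pose let the fingers close. It gives the time, the measured TCP pose, the force and the opening at its end, in the units of the state.
- bot.observe(): the state, without advancing time (a new reading comes with each control period).
- read_camera(name): name is "scene" or "top" or "wrist"; returns the picture (400x640x3 uint8, blue, green, red); there is no depth.
- calibration(name): a dict with "intrinsics" (3x3 intrinsics, pixels), "dist" ([k1, k2, p1, p2, k3] as OpenCV has them; the pictures are not rectified), "camera_from_world" (4x4, takes a point from world to camera coordinates); the wrist camera has in their place "tool_from_camera" (4x4, takes a point from camera to tool coordinates, whose origin is the TCP and whose axes are the tool frame's). Camera axes: x right, y up, looking along -z (the intrinsics and any distortion apply to the point x, -y, -z); pixel columns grow to the right and rows downward; lengths in m; the calibration is good to about 2 mm. A picture is of the moment at which its call begins: read the wrist's pose just before it. calibration takes no time and is no camera call.
- order.close_job(): hands the job in, once; it reports no verdict.
The state is a dict: "clock": time; "joint_pos": joint angles; "qd": joint speeds; "effort": joint torques, N m; "tcp_pos": TCP position; "orientation": TCP orientation; "contact_force": force on the tool from outside, world axes, zero at the start; "moment": the same for the moment, N m; "grip_width": finger opening in m.
Only numpy, scipy, OpenCV 4.12 (cv2) and the standard library are available. Lean on these libraries where they do the work, as an engineer would, in place of code of your own. Each camera call takes 0.05 s, during which the arm holds its last target.

## Working session

There is one attempt and no reset: what is moved stays moved. The work goes in short steps, Python scripts to look and compute and a tool call to move; the robot and the scene stay as the last step left them, time stands still between calls to the robot, and variables do not carry over. Pictures are saved under pics/ and viewed, and the job is handed in when it is done.

Besides the shell and the picture viewer there is one more tool, called after "Request:" in YAML: its name, and indented under it one key for each argument. jog_arm: Moves the arm, as the interface text tells. Its arguments: {"type":"object","properties":{"steps":{"type":"array","items":{"type":"array"}},"fingers":{"type":"number"},"newtons":{"type":"number"}},"required":["steps"]}

```bash
mkdir -p pics; python3 - <<'E'
from workcell import bot, read_camera, calibration
import cv2,json
s=bot.observe()
print({k:s[k] for k in('clock','tcp_pos','orientation','contact_force','grip_width')},bot.nose_length)
for n in('scene','top','wrist'):
    cv2.imwrite(f'pics/{n}0.png',read_camera(n)); print(n,calibration(n))
E
```

```text
{'clock': 0.0, 'tcp_pos': array([0.18196183, 0.70141384, 0.30300196]), 'orientation': array([ 2.48380654e+00,  1.92182326e+00, -1.86428477e-03]), 'contact_force': array([ 0.74989369, -0.84681877,  0.46458737]), 'grip_width': 0.0852609255107961} 0.0726
scene {'intrinsics': array([[491.16718288,   0.        , 315.83887025],
       [  0.        , 491.16718288, 205.84383953],
       [  0.        ,   0.        ,   1.        ]]), 'dist': array([-0.14959576,  0.        ,  0.        ,  0.        ,  0.        ]), 'camera_from_world': array([[ 0.87376029, -0.48629033, -0.00804209, -0.36540115],
       [ 0.2363825 ,  0.41016197,  0.88084645, -0.27372156],
       [-0.42504856, -0.77154965,  0.47333377, -0.5921175 ],
       [ 0.        ,  0.        ,  0.        ,  1.        ]])}
top {'intrinsics': array([[410.35886081,   0.        , 313.0132296 ],
       [  0.        , 410.35886081, 204.1359242 ],
       [  0.        ,   0.        ,   1.        ]]), 'dist': array([0.01566982, 0.        , 0.        , 0.        , 0.        ]), 'camera_from_world': array([[-0.0253232 , -0.99927809, -0.02832017,  0.15905722],
       [ 0.98317619, -0.03002145,  0.18017571, -0.50882939],
       [-0.18089585, -0.02328109,  0.98322667, -0.85314062],
       [ 0.        ,  0.        ,  0.        ,  1.        ]])}
wrist {'intrinsics': array([[292.09945137,   0.        , 316.79383927],
       [  0.        , 292.09945137, 199.42387384],
       [  0.        ,   0.        ,   1.        ]]), 'dist': array([-0.00941991,  0.        ,  0.        ,  0.        ,  0.        ]), 'tool_from_camera': array([[ 9.99999619e-01,  7.85198628e-04,  3.80271753e-04,
         2.31129425e-04],
       [ 8.63895943e-04, -9.52033813e-01, -3.05991621e-01,
        -7.90896747e-02],
       [ 1.21767366e-04,  3.05991833e-01, -9.52034129e-01,
        -6.87492331e-02],
       [ 0.00000000e+00,  0.00000000e+00,  0.00000000e+00,
         1.00000000e+00]])}
```

View pics/scene0.png

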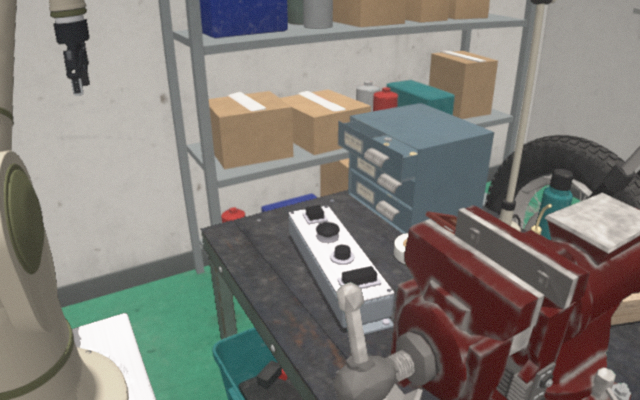

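View pics/top0.png

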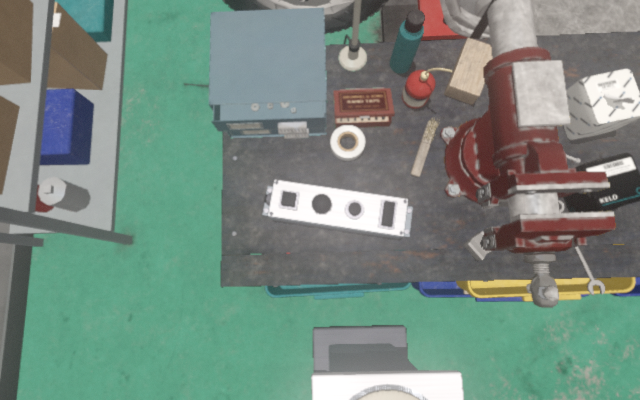

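View pics/wrist0.png

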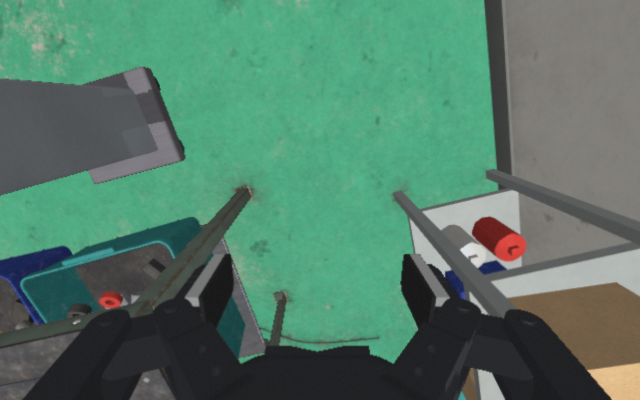

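The scene view shows the order from far to near: square (316,212), mushroom (327,230), round (342,252), bar (359,276). The top view agrees: square (289,199), mushroom (321,204), round (355,210), bar (389,214). Next I'll measure them.

```bash
cat > h.py <<'E'
import numpy as np,cv2
from workcell import calibration
def rayc(n,px,T=None):
    c=calibration(n)
    u=cv2.undistortPoints(np.array([[px]],float),c['intrinsics'],c['dist'])[0,0]
    d=np.array([u[0],-u[1],-1.])
    if n=='wrist': W=T@c['tool_from_camera']
    else: W=np.linalg.inv(c['camera_from_world'])
    return W[:3,3],W[:3,:3]@d
def onz(n,px,z,T=None):
    o,d=rayc(n,px,T); return o+d*(z-o[2])/d[2]
def blobs(im,roi,th,amin,amax):
    x0,y0,x1,y1=roi
    m=(im[y0:y1,x0:x1].max(2)<th).astype(np.uint8)
    n,l,st,ce=cv2.connectedComponentsWithStats(m)
    return [(ce[i]+[x0,y0],st[i]) for i in range(1,n) if amin<st[i][4]<amax]
E
python3 - <<'E'
from h import *
im=cv2.imread('pics/top0.png')
P=[]
for c,s in sorted(blobs(im,(270,185,405,230),70,60,700),key=lambda b:b[0][0]):
    p=onz('top',c,.072); P.append(p); print('top',c.round(1),s[2:],p.round(4))
print([np.linalg.norm(P[i+1]-P[i]).round(4) for i in range(len(P)-1)])
im=cv2.imread('pics/scene0.png')
for c,s in blobs(im,(295,200,385,290),50,60,700): print('scene',c.round(1),s,onz('scene',c,.07).round(4))
cv2.imwrite('pics/c.png',np.hstack([cv2.resize(cv2.imread('pics/top0.png')[175:240,260:420],None,fx=4,fy=4)]))
cv2.imwrite('pics/d.png',cv2.resize(im[195:330,280:400],None,fx=4,fy=4))
E
```

```text
[]
```

View pics/c.png

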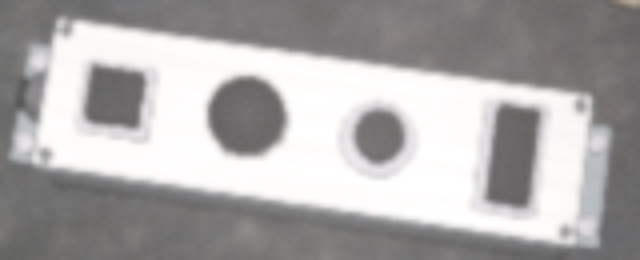

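View pics/d.png

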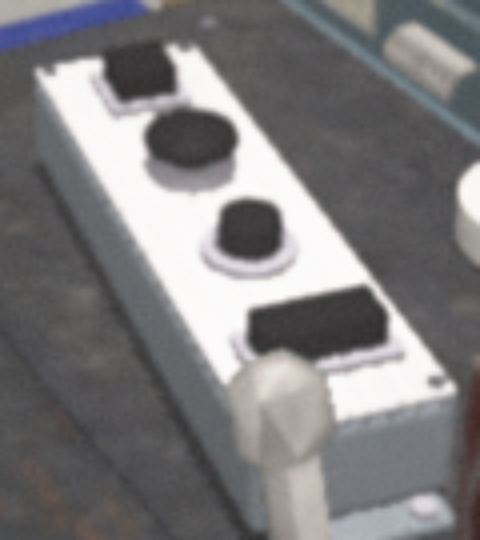

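Both crops confirm the four shapes. My dark threshold was too low for the top view, so I'll raise it.

```bash
python3 - <<'E'
from h import *
im=cv2.imread('pics/top0.png')
P=[]
for c,s in sorted(blobs(im,(270,185,405,230),130,60,700),key=lambda b:b[0][0]):
    p=onz('top',c,.072); P.append(p); print('top',c.round(1),s[2:],p.round(4))
print([np.linalg.norm(P[i+1]-P[i]).round(4) for i in range(len(P)-1)])
d=P[-1]-P[0]; print('yaw of row',np.degrees(np.arctan2(d[1],d[0])))
im=cv2.imread('pics/scene0.png')
for c,s in blobs(im,(300,204,378,283),90,60,700): print('scene',c.round(1),s,onz('scene',c,.066).round(4))
from workcell import bot
from scipy.spatial.transform import Rotation as R
print(R.from_rotvec(bot.observe()['orientation']).as_matrix().round(3))
E
```

```text
top [288.3 198.8] [ 14  15 174] [0.522  0.1969 0.072 ]
top [295.6 225.4] [ 75  12 486] [0.4641 0.1824 0.072 ]
top [321.2 203.5] [ 18  18 262] [0.5096 0.1267 0.072 ]
top [354.3 208.5] [ 12  12 104] [0.4965 0.0565 0.072 ]
top [377.1 188.6] [ 81  12 484] [0.5384 0.006  0.072 ]
top [387.8 213.5] [ 13  24 238] [ 0.4837 -0.0135  0.072 ]
[np.float64(0.0597), np.float64(0.0719), np.float64(0.0714), np.float64(0.0656), np.float64(0.0581)]
yaw of row -100.32907503396179
scene [314.1 211.5] [  4   0  20  16 214] [0.5245 0.1969 0.066 ]
scene [363.5 220. ] [ 44   0  34  42 563] [0.5879 0.1229 0.066 ]
scene [327.3 229.3] [ 17  18  22  15 251] [0.5132 0.1276 0.066 ]
scene [342.1 252.1] [ 35  41  15  15 179] [0.4975 0.0519 0.066 ]
scene [373.3 256.2] [ 65  45  13  17 111] [0.5354 0.016  0.066 ]
scene [306.6 270.6] [  0  48  18  31 184] [0.4218 0.0353 0.066 ]
scene [359.7 275.6] [ 42  63  34  16 419] [ 0.4866 -0.0172  0.066 ]
[[ 0.251  0.968 -0.   ]
 [ 0.968 -0.251 -0.001]
 [-0.001  0.    -1.   ]]
```

Measured rest tops: square (0.522, 0.197), mushroom (0.510, 0.127), round (0.4965, 0.056) and bar (0.484, -0.014), at z≈0.072. The spacing comes out at about 71.5 mm against the stated 72. The row runs about 10.3° off y. I'll shut the fingers, turn the jaws across the row (-86°) and go above the square button.

Request:
jog_arm:
  steps:
    - [[0.015, -0.04, 0], -8]
    - [[0.035, -0.08, 0], -16]
    - [[0.06, -0.12, 0], -24]
    - [[0.085, -0.16, 0], -32]
    - [[0.11, -0.2, 0], -40]
    - [[0.14, -0.24, 0], -48]
    - [[0.17, -0.28, 0], -56]
    - [[0.2, -0.32, 0], -64]
    - [[0.23, -0.36, 0], -72]
    - [[0.26, -0.4, 0], -80]
  fingers: -1
  newtons: 40

```text
clock: 1.15
tcp_pos: [0.4428, 0.2999, 0.3034]
orientation: [-3.138, 0.133, 0.002]
contact_force: [1.2, 1.0, -0.6]
grip_width: 0.0
```

Request:
jog_arm:
  steps:
    - [[0.03, -0.035, -0.01], -3]
    - [[0.055, -0.07, -0.03], -5.4]
    - [[0.079, -0.103, -0.06], -5.4]
    - [[0.079, -0.103, -0.09], -5.4]
    - [[0.079, -0.103, -0.09], -5.4]
    - [[0.079, -0.103, -0.09], -5.4]

```text
clock: 1.75
tcp_pos: [0.5214, 0.1971, 0.2134]
orientation: [3.129, -0.28, -0.004]
contact_force: [0.6, 0.4, -0.2]
grip_width: 0.0003
```

```bash
cat > w.py <<'E'
import sys
from h import *
from workcell import bot, read_camera
from scipy.spatial.transform import Rotation as R
s=bot.observe(); T=np.eye(4); T[:3,:3]=R.from_rotvec(s['orientation']).as_matrix(); T[:3,3]=s['tcp_pos']
print(s['clock'],s['tcp_pos'],s['contact_force'],T[:2,0],T[:2,2])
im=read_camera('wrist'); n=sys.argv[1]; cv2.imwrite(f'pics/{n}.png',im); np.save(f'{n}.npy',T)
cv2.imwrite(f'pics/{n}s.png',read_camera('scene'))
E
python3 w.py w1
```

```text
1.75 [0.52142567 0.19710743 0.21335844] [ 0.5994843   0.43313075 -0.22043999] [ 0.98408091 -0.17770237] [-2.61493986e-03  8.88681262e-06]
```

View pics/w1.png

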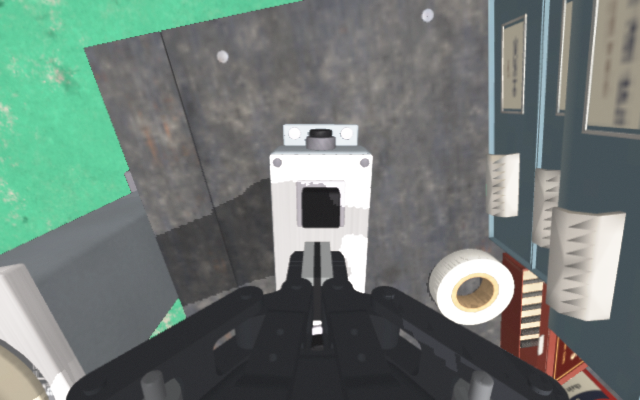

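View pics/w1s.png

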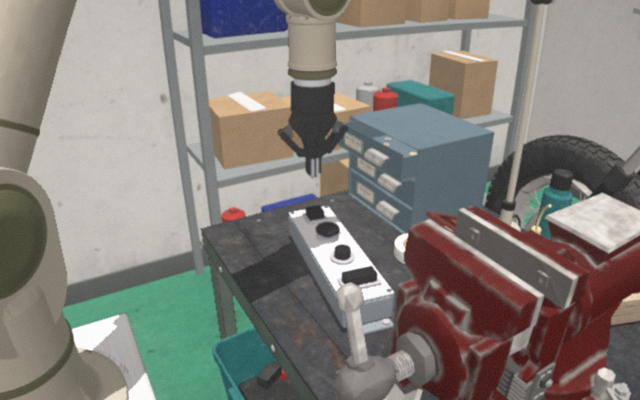

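The wrist view shows the square button at about (321,207), straight ahead of the shut fingertips and well clear of the drawer cabinet. The linkage spreads across the row, as intended. I'll cross-check the square's position from here.

```bash
python3 - <<'E'
from h import *
im=cv2.imread('pics/w1.png');T=np.load('w1.npy')
for c,s in blobs(im,(280,165,365,240),60,200,3000):
    m=im[s[1]+165:s[1]+165+s[3], s[0]+280:s[0]+280+s[2]]
    print(c,s,onz('wrist',c,.072,T).round(4)); 
    for e in((s[0]+280,c[1]),(s[0]+280+s[2],c[1]),(c[0],s[1]+165),(c[0],s[1]+165+s[3])): print(onz('wrist',e,.072,T).round(4))
E
```

```text
[319.68745304 207.50713749] [  22   23   37   39 1331] [0.5234 0.2014 0.072 ]
[0.5101 0.2038 0.072 ]
[0.5379 0.1988 0.072 ]
[0.5261 0.2166 0.072 ]
[0.5206 0.1856 0.072 ]
```

Request:
jog_arm:
  steps:
    - [[0.001, 0.002, -0.035], 0]
    - [[0.001, 0.002, -0.06], 0]
    - [[0.001, 0.002, -0.065], 0]
    - [[0.001, 0.002, -0.065], 0]
    - [[0.001, 0.002, -0.065], 0]

```text
clock: 2.35
tcp_pos: [0.5233, 0.2005, 0.151]
orientation: [-3.127, 0.277, -0.002]
contact_force: [-0.8, -0.4, -0.3]
grip_width: -0.0001
```

```bash
python3 w.py w2; python3 - <<'E'
import cv2
cv2.imwrite('pics/w2c.png',cv2.resize(cv2.imread('pics/w2s.png')[140:300,240:400],None,fx=3.5,fy=3.5))
E
```

```text
2.35 [0.52328932 0.20046217 0.15103118] [-0.7892213  -0.37240859 -0.34566653] [ 0.9844152  -0.17585559] [0.00165672 0.00224526]
```

View pics/w2.png

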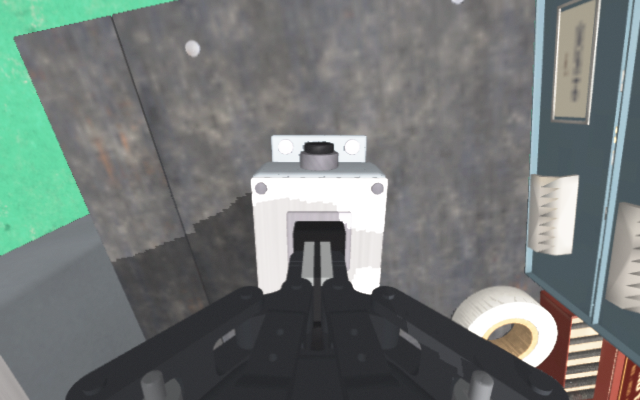

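View pics/w2c.png

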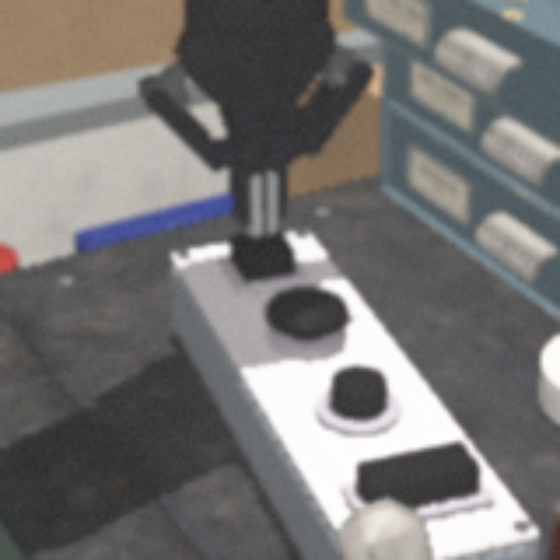

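The fingertips sit over the middle of the square button and just above it, with no force yet. Now I'll press in small steps.

Request:
jog_arm:
  steps:
    - [[0, -0.001, -0.006], 0]
    - [[0, -0.001, -0.009], 0]
    - [[0, -0.001, -0.009], 0]
    - [[0, -0.001, -0.009], 0]

```text
clock: 2.85
tcp_pos: [0.5238, 0.1995, 0.1422]
orientation: [-3.126, 0.278, -0.004]
contact_force: [1.3, 0.9, 2.2]
grip_width: 0.0001
```

Request:
jog_arm:
  steps:
    - [[0, 0, -0.003], 0]
    - [[0, 0, -0.006], 0]
    - [[0, 0, -0.006], 0]
    - [[0, 0, -0.006], 0]

```text
clock: 3.25
tcp_pos: [0.5239, 0.1994, 0.1366]
orientation: [-3.126, 0.278, -0.004]
contact_force: [-1.0, 0.6, 11.9]
grip_width: 0.0002
```

11.9 N is well over the 5.5 N needed, so the square button is on its stop. I'll hold briefly, lift, and move to the bar, passing high over the mushroom.

Request:
jog_arm:
  steps:
    - [[0, 0, 0], 0]
    - [[0, 0, 0], 0]
    - [[0, 0, 0.04], 0]
    - [[0, 0, 0.07], 0]
    - [[-0.008, -0.043, 0.07], 0]
    - [[-0.016, -0.086, 0.07], 0]
    - [[-0.024, -0.13, 0.07], 0]
    - [[-0.032, -0.173, 0.07], 0]
    - [[-0.0395, -0.213, 0.07], 0]
    - [[-0.0395, -0.213, 0.07], 0]

```text
clock: 4.25
tcp_pos: [0.4825, -0.0192, 0.2065]
orientation: [-3.127, 0.291, -0.002]
contact_force: [0.9, -0.4, -0.0]
grip_width: 0.0002
```

```bash
python3 w.py w3; python3 - <<'E'
import cv2
cv2.imwrite('pics/w3c.png',cv2.resize(cv2.imread('pics/w3s.png')[140:300,240:400],None,fx=3.5,fy=3.5))
E
```

```text
4.25 [ 0.48246075 -0.01917277  0.20654167] [ 0.93879587 -0.42168432 -0.0475433 ] [ 0.98282994 -0.18450939] [0.00152308 0.00128028]
```

View pics/w3.png

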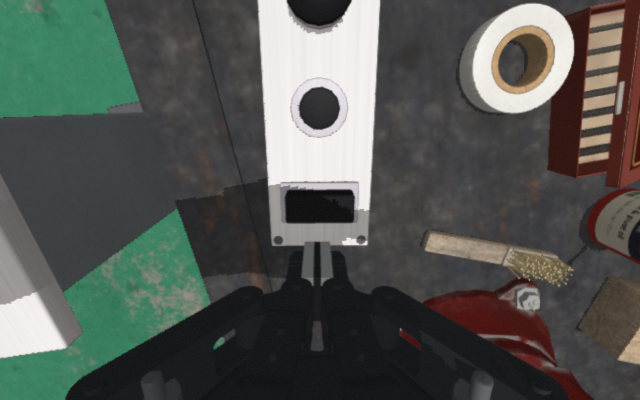

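View pics/w3c.png

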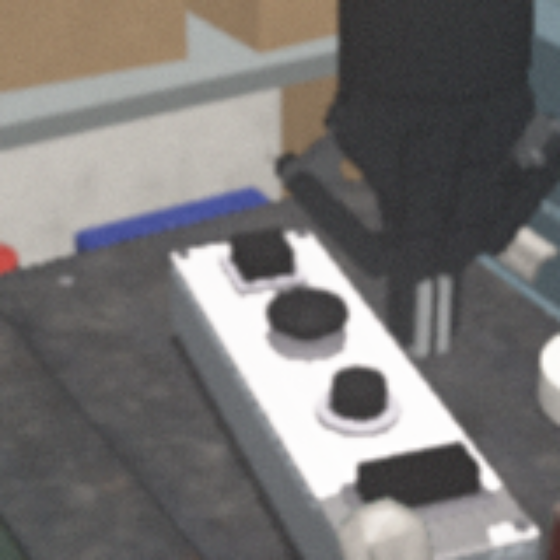

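The wrist view shows the bar at about (320,206) and the round at about (319,107). The scene view shows the square back up in its collar. I'll measure both from here.

```bash
python3 - <<'E'
from h import *
im=cv2.imread('pics/w3.png');T=np.load('w3.npy')
for roi in((275,175,365,238),(285,65,355,150)):
  for c,s in blobs(im,roi,60,200,5000):
    print(c,s,onz('wrist',c,.072,T).round(4)) 
E
```

```text
[319.25985663 206.03360215] [  10   15   69   33 2232] [ 0.4853 -0.0111  0.072 ]
[318.95803067 107.90637611] [  15   23   39   41 1239] [0.4978 0.0568 0.072 ]
```

Request:
jog_arm:
  steps:
    - [[0.0025, 0.0065, 0], 0]
    - [[0.0025, 0.0065, -0.03], 0]
    - [[0.0025, 0.0065, -0.05], 0]
    - [[0.0025, 0.0065, -0.055], 0]
    - [[0.0025, 0.0065, -0.055], 0]
    - [[0.0025, 0.0065, -0.055], 0]

```text
clock: 4.95
tcp_pos: [0.4867, -0.0073, 0.1518]
orientation: [-3.125, 0.281, -0.003]
contact_force: [-0.6, -0.1, 0.4]
grip_width: -0.0001
```

```bash
python3 w.py w4; python3 - <<'E'
import cv2
cv2.imwrite('pics/w4c.png',cv2.resize(cv2.imread('pics/w4s.png')[140:300,240:400],None,fx=3.5,fy=3.5))
E
```

```text
4.95 [ 0.48672428 -0.00734918  0.15178571] [-0.55033119 -0.0742264   0.39928516] [ 0.98401666 -0.17806749] [0.00241711 0.00335003]
```

View pics/w4c.png

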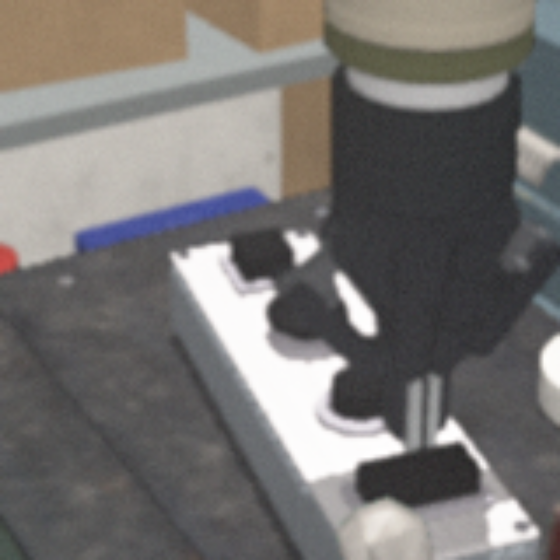

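The fingertips are above the bar but about 5 mm too far in +y. I'll correct that, then press.

Request:
jog_arm:
  steps:
    - [[-0.001, -0.005, 0], 0]
    - [[-0.001, -0.005, 0], 0]
    - [[-0.001, -0.005, -0.006], 0]
    - [[-0.001, -0.005, -0.009], 0]
    - [[-0.001, -0.005, -0.009], 0]

```text
clock: 5.55
tcp_pos: [0.486, -0.0127, 0.1428]
orientation: [-3.125, 0.282, -0.005]
contact_force: [0.4, -0.8, 1.3]
grip_width: -0.0002
```

Request:
jog_arm:
  steps:
    - [[0, 0, -0.003], 0]
    - [[0, 0, -0.0065], 0]
    - [[0, 0, -0.0065], 0]
    - [[0, 0, -0.0065], 0]

```text
clock: 5.95
tcp_pos: [0.4861, -0.0128, 0.1366]
orientation: [-3.125, 0.282, -0.006]
contact_force: [-1.9, -0.2, 12.8]
grip_width: 0.0003
```

12.8 N means the bar is on its stop. I'll hold, lift, and move over the round button.

Request:
jog_arm:
  steps:
    - [[0, 0, 0], 0]
    - [[0, 0, 0], 0]
    - [[0, 0, 0.03], 0]
    - [[0, 0, 0.045], 0]
    - [[0.005, 0.03, 0.045], 0]
    - [[0.01, 0.06, 0.045], 0]
    - [[0.011, 0.0693, 0.045], 0]
    - [[0.011, 0.0693, 0.045], 0]
    - [[0.011, 0.0693, 0.045], 0]
    - [[0.011, 0.0693, 0.045], 0]

```text
clock: 6.95
tcp_pos: [0.4967, 0.0552, 0.1814]
orientation: [-3.125, 0.285, -0.005]
contact_force: [-0.3, -0.8, 0.3]
grip_width: -0.0003
```

Request:
jog_arm:
  steps:
    - [[0, 0, -0.02], 0]
    - [[0, 0, -0.03], 0]
    - [[0, 0, -0.03], 0]
    - [[0, 0, -0.03], 0]

```text
clock: 7.35
tcp_pos: [0.4966, 0.0545, 0.1514]
orientation: [-3.126, 0.286, -0.004]
contact_force: [0.8, -0.6, -0.3]
grip_width: 0.0001
```

```bash
python3 w.py w5; python3 - <<'E'
import cv2
cv2.imwrite('pics/w5c.png',cv2.resize(cv2.imread('pics/w5s.png')[140:300,240:400],None,fx=3.5,fy=3.5))
E
```

```text
7.35 [0.49663538 0.05452769 0.15139925] [ 0.80523855 -0.55519419 -0.33372486] [ 0.98335139 -0.18170222] [0.00262351 0.00273643]
```

View pics/w5c.png

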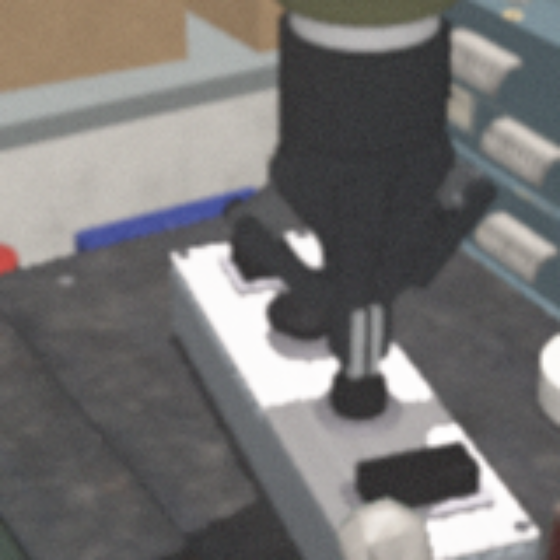

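View pics/w5.png

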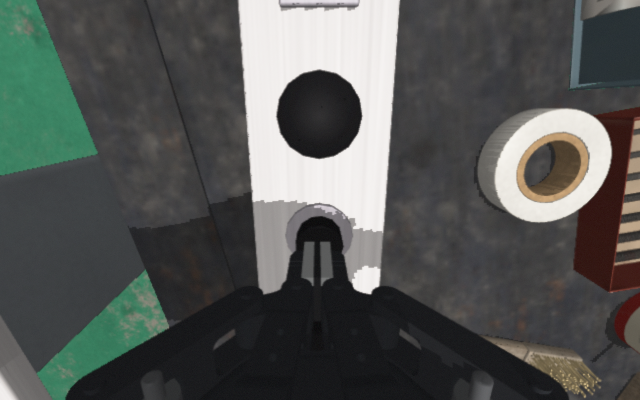

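The fingers are on the round button, clear of the mushroom (wrist view, about (320,114)). The bar is back up. Now the press, with a 1.5 mm correction in y.

Request:
jog_arm:
  steps:
    - [[0.0005, 0.0015, 0], 0]
    - [[0.0005, 0.0015, -0.006], 0]
    - [[0.0005, 0.0015, -0.009], 0]
    - [[0.0005, 0.0015, -0.012], 0]
    - [[0.0005, 0.0015, -0.015], 0]
    - [[0.0005, 0.0015, -0.015], 0]
    - [[0.0005, 0.0015, -0.015], 0]

```text
clock: 8.15
tcp_pos: [0.4977, 0.0567, 0.1369]
orientation: [-3.125, 0.285, -0.006]
contact_force: [0.4, 1.5, 5.6]
grip_width: 0.0
```

5.6 N is right at full travel. I'll push 1 mm further to be sure, and hold.

Request:
jog_arm:
  steps:
    - [[0, 0, -0.001], 0]
    - [[0, 0, -0.001], 0]
    - [[0, 0, -0.001], 0]

```text
clock: 8.45
tcp_pos: [0.4977, 0.0567, 0.1365]
orientation: [-3.124, 0.285, -0.007]
contact_force: [-2.4, 0.9, 16.1]
grip_width: -0.0002
```

Request:
jog_arm:
  steps:
    - [[0, 0, 0.03], 0]
    - [[0, 0, 0.07], 0]
    - [[0, 0, 0.11], 0]
    - [[0, 0, 0.14], 0]
    - [[0, 0, 0.14], 0]
    - [[0, 0, 0.14], 0]
    - [[0, 0, 0.14], 0]

```text
clock: 9.15
tcp_pos: [0.4971, 0.0567, 0.2754]
orientation: [-3.125, 0.285, -0.004]
contact_force: [-0.3, 0.5, -0.6]
grip_width: 0.0002
```

```bash
python3 w.py w6; python3 - <<'E'
import cv2
cv2.imwrite('pics/w6c.png',cv2.resize(cv2.imread('pics/w6s.png')[140:300,240:400],None,fx=3.5,fy=3.5))
E
```

```text
9.15 [0.49706666 0.05672138 0.27543214] [-0.31377623  0.4614876  -0.62506057] [ 0.98351142 -0.1808309 ] [0.00303806 0.00358995]
```

View pics/w6c.png

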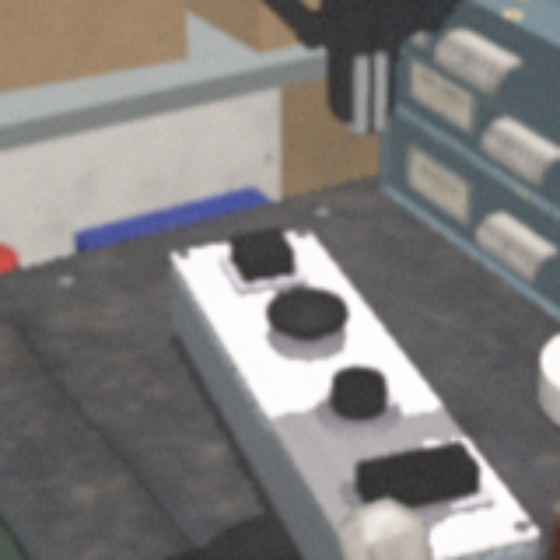

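All four buttons are up, at the same pixel positions as at the start, and the hand is clear and still. I'm handing the job in.

```bash
python3 -c "
from workcell import order
print(order.close_job())"
```

```text
the job is handed in; nothing more can be done
None
```

I pressed the square, then the bar-shaped, then the small round button with the shut fingertips, let each one up before the next, lifted the hand clear and handed the job in. No verdict is reported.

- **Presses:** the wrist force at the bottom of each press was 11.9 N (square), 12.8 N (bar) and 16.1 N (round). A button is fully down at 5.5 N, so all three reached their stops. At each bottom the TCP stood at about 0.1366 m, where the heights given put it.
- **Stop button:** the hand was never lowered over the mushroom-headed button. It only passed over it, with the fingertips about 55 mm above its top.
- **Last check:** the final scene picture, judged by eye, shows all four buttons back up where they started. The hand is about 140 mm above the round button's fully pressed position, and the force reading is down at noise level. The job took about 9 s of the 35 s allowed.
- **Disagreements:** the wrist and overhead cameras differed by up to about 4.5 mm on the square button's position, and I aimed between them. Over the bar, the arm was about 5 mm off along the row before the press, and I corrected it before going down.

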